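# Hold the parts basket over the ultrasonic bath

## Robot

A 6-joint arm with a two-finger parallel gripper is mounted at the origin on a cart in front of the work surface, level with it; the furniture and walls round the work are solid. World frame = base frame: x ahead of the robot, y to its left, z up, the work surface at z = 0. Lengths are in m, angles in rad, forces in N, time in s.
With the tool pointing down it reaches from about 0.4 to 0.825 m from the base axis. Payload 7 kg.
Tool frame: the origin (TCP) lies at the very end of the fingers, on their centre line; the grasp point (between the pads) lies 19 mm behind it; z points along the fingers, y is the line along which they close (so a half turn about z gives the same grasp; the last joint's range is limited). The gripper opens to 88 mm and grips with 3 to 60 N. Pads are 19 mm wide; open, the fingers measure 130 mm over their backs; the gripper's body (78 mm by 193 mm) begins 47 mm behind the grasp point.
Start: joints at [-0.892, 0.359, 0.012, 0, -1.224, -0.288], TCP at [0.257, -0.624, 0.227] pointing down, gripper open.
Joint ranges: [-3.07, 3.07], [-1.43, 2.12], [-1.02, 1.25], [-3.03, 1.67], [-3.05, -0], [-3.03, 3.03]. Speed limits (rad/s): [2.39, 2.39, 3.01, 3.14, 3.14, 3.14].

## Interface

Orientations are given as [roll, pitch, yaw] about the fixed x, y, z axes, in that order (R = Rz(yaw) Ry(pitch) Rx(roll)).
In Python, from station import arm, vision gives the robot as it stands. The module is installed in compiled form; this text tells all that it offers.
- The arm moves only by the tool jog_arm, never from a script. Its argument "steps" is a list that holds one entry, the list of rows, each a list of 7 numbers: the closure in counts, from 0 (fully open) to 255 (shut), then the shift along the tool's x, y, z scaled (see below), then the turn, a rotation vector about the tool's x, y, z scaled (see below). In form: [[[grip, dx, dy, dz, rx, ry, rz], ...]]. A call has 1 to 8 rows; each row is the pose to reach, as a shift and turn from the pose commanded when the call began, along the tool's axes at that moment; what a row does not reach only later rows make up. The controller multiplies each number of a shift by 250 mm and each number of a turn by 45 degrees. A row lasts 1/10 s, in which the tool goes at most 50 mm and 8.59 degrees, less where a joint would pass 70% of its speed; a pose out of reach is approached as far as the arm can. A call with a number of a shift or a turn outside -1 to 1 is refused whole. A call with a gripper value outside its range is refused whole. The fingers move at their own pace and stop on an object; "newtons" is the grip in N (left out, the last holds). Time passes only in rows, so rows that repeat a pose let the fingers close. It gives the time, the measured TCP pose, the force, the opening and the grip force at its end, in the units of the state.
- arm.get_state(): the state, without advancing time (a new reading comes with each control period).
- vision.grab_frame(name): name is "scene" or "top"; returns a dict with "color" (400x640x3 uint8, red, green, blue), "vfov" (degrees; the focal length in pixels is half the picture's height over the tangent of half this angle, whatever the lens; pixels are square), "cx", "cy" (the principal point, pixels), "extrinsics" (4x4, takes a point from world to camera coordinates). Camera axes: x right, y down, z forward; pixel columns grow to the right and rows downward; lengths in m; the calibration is good to about 2 mm. A picture is of the moment at which its call begins. There is no depth.
- arm.job_done(): hands the job in; it is judged then, once.
The state is a dict: "t": time; "q": joint angles; "qd": joint speeds; "joint_efforts": joint torques, N m; "eef_pos": TCP position; "ee_rot": TCP orientation; "force": force on the tool from outside, world axes, zero at the start; "moment": the same for the moment, N m; "width": finger opening in m; "gripper_force": force on a finger pad.
Only numpy, scipy, OpenCV 4.12 (cv2) and the standard library are available. Lean on these libraries where they do the work, as an engineer would, in place of code of your own. Each camera call takes 0.05 s, during which the arm holds its last target. There are 200 camera calls.

## Task

Take the little steel parts basket by its black grip, lift it up and off the hook of the drip stand, and carry it over the top of the test-tube rack to the ultrasonic bath without shifting any of the other things on the bench. Stop with the level basket hovering a couple of centimetres above the mouth of the bath, centred over it and turned square to it so that it could be lowered straight in; the basket must never touch the bath. Finish there, still holding the basket in the gripper: do not lower it in or let it go.

Things in the scene. Friction and masses are not known exactly. Their poses are not given: they have to be found in the camera images.
- basket_grip (a point): Centre of the parts basket's black upright grip, a bar 11 (x) x 22 (y) x 44 (z) mm, taken from above across its 22 mm. Axes: z up along the grip, y along the basket's long side, x along its short side and along the hook while it hangs. Straight below is a steel eye 42 mm wide (y), 10 mm thick; its opening, 34 wide x 38 mm high, lies 28 to 66 mm below this point; the hook passes through it along x.
- basket_base (a point): Centre of the basket's flat underside, 122 mm straight below the centre of its grip; same axes.
- basket: The whole loose parts basket, about 160 g: perforated steel box 50 (x) x 80 (y) x 32 (z) mm, open on top, with a stem, eye and black grip standing up from its middle to 144 mm above its underside. Origin at the centre of the underside; same axes as the grip.
- drip_stand: Fixed steel drip stand, left or right of the middle of the bench. Origin on the bench, straight below the place on the hook where the basket hangs (within 10 mm); x points from the hook's tip to the post. Base plate 130 x 110 x 12 mm; post 14 mm thick, 65 mm along +x from the origin, up to 159 mm above the bench.
- hook_seat (a point): Top of the hook's bar where the eye hangs, 150 mm above the bench; axes as the stand's. The hook is a level 8 mm round bar that runs from the post along -x and ends 25 mm past this point in an upturned tip that rises 8 mm above the bar. To come free the eye is lifted more than 8 mm but less than 30 mm, then drawn about 50 mm along -x.
- bath: Fixed bench-top ultrasonic bath: white housing 112 (x) x 150 (y) x 80 (z) mm with knob and buttons on its -x face and an oblong open steel tank in its top. Origin under its centre, on the bench; y along its long side. It stands on the other side of the bench from the stand.
- bath_mouth (a point): Centre of the mouth of the bath's tank, at the height of its rim (80 mm above the bench). The opening is about 74 (x) x 110 (y) mm; axes as the bath's.
- tube_rack: Wooden rack of glass test tubes, 179 mm long (its y), 52 mm wide (its x), 119 mm high, in the middle of the bench between stand and bath, its length pointing away from the robot; origin under its centre.
- teal_jar: Jar with white cap, 66 mm across, 107 mm high, behind the rack; origin under its centre.
- small_beaker: Small clear beaker, 67 mm across, 63 mm high, behind the rack; origin under its centre.
- steel_pot: Round steel pot, 158 x 139 x 89 mm, at the back; origin under its centre.
- brown_bottle: Brown bottle with black cap, 72 mm across, 145 mm high, at the back; origin under its centre.
- white_jar: White plastic jar, 48 mm across, 86 mm high, behind the right-hand place; origin under its centre.

How it is judged:
On the way, in this order (a step that is already met when the one before it is completed fails the run):
1. the basket is held and off the hook, clear of the stand (contact force between basket and the fingers above 0.5 N and contact force between basket and drip_stand below 0.05 N and z of basket_base in the frame of drip_stand above 0.06 m and horizontal distance between basket_base and drip_stand above 0.04 m), for 0.1 s.
2. the basket passes over the top of the test-tube rack (x of basket_base in the frame of tube_rack between -0.035 and 0.035 m and y of basket_base in the frame of tube_rack between -0.1 and 0.1 m and height (world z) of basket_base above 0.11 m), for 0.02 s.
At the end, for the whole second after the job is handed in: The basket is still and held by the fingers, its underside 5 to 40 mm above the rim of the bath, its middle within 12 mm of the middle of the mouth, its long side within 0.14 rad (8 degrees) of the bath's long side, upright within 0.12 rad, not touching the bath (horizontal distance between basket_base and bath_mouth below 0.012 m and z of basket_base in the frame of bath_mouth between 0.005 and 0.04 m and angle between the y axis of basket_base and the y axis of bath_mouth, either way round below 0.14 rad and angle between basket_base's own z axis and vertical below 0.12 rad and contact force between basket and the fingers above 0.5 N and contact force between basket and bath below 0.05 N and linear speed of basket below 0.02 m/s); the arm keeps its last pose, push and grip.
It fails at once if the basket touches the bath (contact force between basket and bath above 0.5 N).
It fails at once if a bystander is shifted by more than 15 mm or tipped (distance of any of tube_rack, teal_jar, small_beaker, steel_pot, brown_bottle, white_jar from where it was at the start of the episode above 0.015 m or angle between any of tube_rack, teal_jar, small_beaker, brown_bottle's own z axis and vertical above 0.3 rad).
It also fails if it takes over 42 s, if anything falls off the work surface, if the arm or the gripper's body presses on something with over 40 N, if the wrist force passes 120 N, or if a joint passes its speed limit or range.

## Working session

There is one attempt and no reset: what is moved stays moved. The work goes in short steps, Python scripts to look and compute and a tool call to move; the robot and the scene stay as the last step left them, time stands still between calls to the robot, and variables do not carry over. Pictures are saved under pics/ and viewed, at most 10 in all, crops included, and the job is handed in when it is done.

Besides the shell and the picture viewer there is one more tool, called after ">>>" as name(argument=value, ...) on one line, values as JSON. jog_arm: Moves the arm, as the interface text tells. Its arguments: {"type":"object","properties":{"steps":{"type":"array","items":{"type":"array","items":{"type":"array","items":{"type":"number"}}}},"newtons":{"type":"number"}},"required":["steps"]}

```bash
mkdir -p pics
cat > h.py <<'E'
import numpy as np, cv2
from station import arm, vision
def grab(n,save=None):
    f=vision.grab_frame(n)
    if save: cv2.imwrite('pics/'+save+'.png',f['color'][:,:,::-1])
    return f
def ray(f,u,v):
    F=200/np.tan(np.radians(f['vfov'])/2);E=np.array(f['extrinsics'])
    d=E[:3,:3].T@np.array([(u-f['cx'])/F,(v-f['cy'])/F,1]);c=-E[:3,:3].T@E[:3,3]
    return c,d
def onz(f,u,v,z):
    c,d=ray(f,u,v);return c+d*(z-c[2])/d[2]
def proj(f,p):
    F=200/np.tan(np.radians(f['vfov'])/2);E=np.array(f['extrinsics'])
    q=E[:3,:3]@np.array(p)+E[:3,3];return F*q[0]/q[2]+f['cx'],F*q[1]/q[2]+f['cy']
E
python3 - <<'E'
from h import *
for n in('scene','top'):
    f=grab(n,n+'0');c,d=ray(f,320,200);print(f['color'].shape,f['vfov'],c,d,f['cx'],f['cy'])
s=arm.get_state();print(s['t'],s['eef_pos'],s['ee_rot'],s['width'])
E
```

```text
(400, 640, 3) 48.77244054616404 [0.0930358  0.80858838 0.75447496] [ 0.41223697 -0.72221085 -0.55564511] 313.12588379369674 197.72712858108682
(400, 640, 3) 57.00751673902102 [ 0.53633932 -0.03109755  1.04390039] [ 0.0362533   0.02183118 -0.99929549] 318.5260811888661 192.95067295264522
0.1 [ 0.25694331 -0.62370555  0.2257208 ] [ 3.14009250e+00 -1.37887792e-04 -2.75089067e+00] 0.08771505801498446
```

View pics/scene0.png

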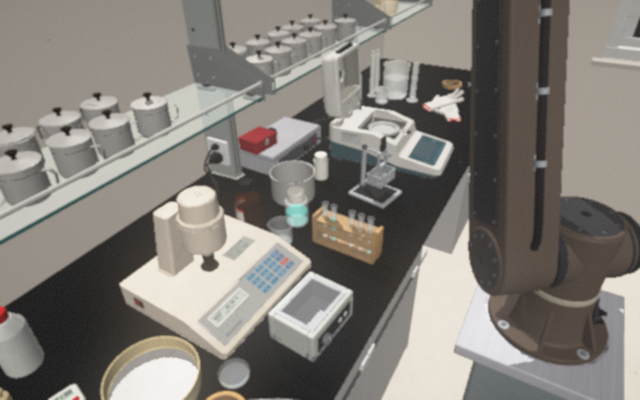

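View pics/top0.png

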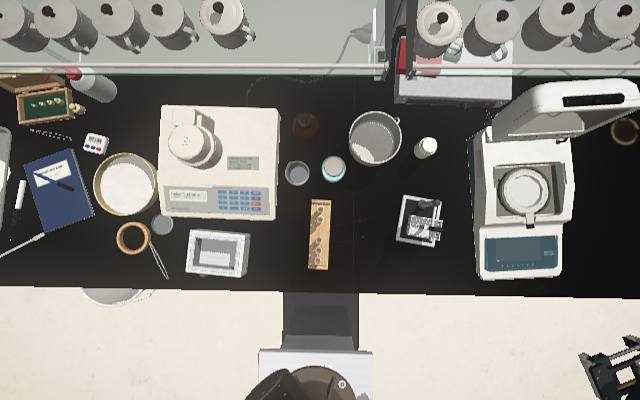

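The scene view shows the stand with the basket at about (378,180), the rack at (348,235) and the bath at (312,315). In the top view they are at (420,220), (320,235) and (217,255). Next I'll enlarge crops of the stand and the bath.

Run:
```python
import cv2,numpy as np
s=cv2.imread('pics/scene0.png');t=cv2.imread('pics/top0.png')
r=lambda i,x,y,w,h,k:cv2.resize(i[y:y+h,x:x+w],None,fx=k,fy=k,interpolation=cv2.INTER_CUBIC)
a=np.hstack([r(s,345,130,66,80,6),r(t,390,185,66,80,6)]);cv2.imwrite('pics/stand.png',a)
a=np.hstack([r(s,260,265,100,100,4),r(t,172,210,100,100,4)]);cv2.imwrite('pics/bath.png',a)
```

```text
(no output)
```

View pics/stand.png

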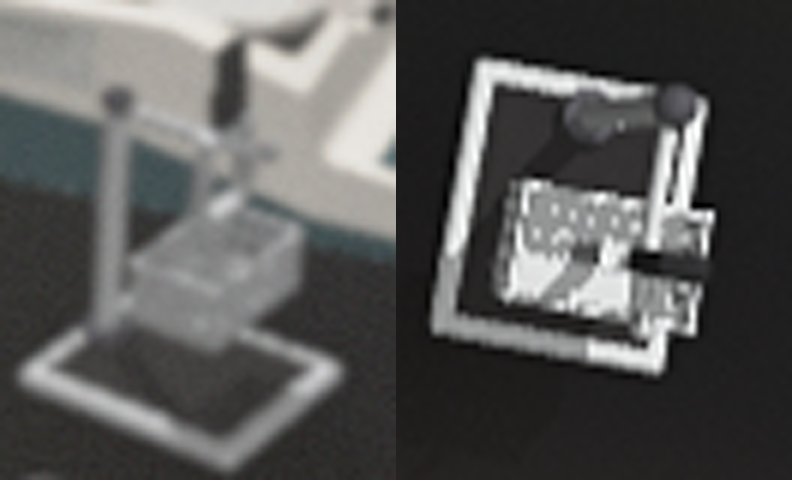

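View pics/bath.png

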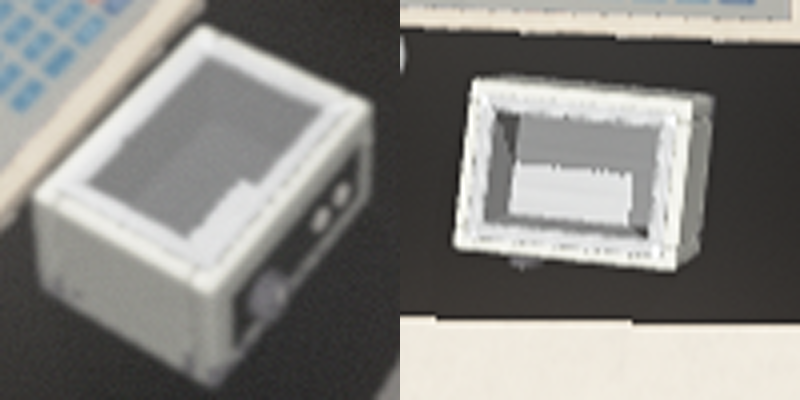

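Stand crop: the post is at the back (+x world) and the hook runs towards the robot. The black grip lies at top-crop x 630–710, y 250–275, which is about (440,229) in full pixels. Bath crop: the top outline and mouth are clear, turned only slightly. Now I'll turn these into positions.

```bash
cat > m.py <<'E'
from h import *
f=grab('top');g=grab('scene')
def quad(f,P,off,k,z,n):
    W=np.array([onz(f,u/k+off[0],v/k+off[1],z) for u,v in P])
    print(n,W.round(4)[:,:2].tolist(),'c',W.mean(0).round(4));e=[W[(i+1)%4]-W[i] for i in range(4)]
    print([ (round(float(np.linalg.norm(x)),4),round(float(np.degrees(np.arctan2(x[1],x[0]))),1)) for x in e])
# -0.5: resize half pixel ignored
quad(f,[(84,58),(312,98),(266,375),(36,332)],(390,185),6,.012,'base top')
quad(f,[(72,80),(291,97),(276,270),(55,246)],(172,210),4,.08,'bath outer top')
quad(f,[(90,105),(267,118),(250,240),(80,225)],(172,210),4,.08,'mouth top')
quad(g,[(205,25),(372,103),(212,290),(35,197)],(260,265),4,.08,'bath outer sc')
quad(g,[(207,57),(322,105),(190,240),(90,187)],(260,265),4,.08,'mouth sc')
quad(g,[(150,305),(343,375),(230,470),(20,375)],(345,130),6,.012,'base sc')
print('post top',onz(f,280/6+390,103/6+185,.159), onz(g,118/6+345,95/6+130,.159))
print('post base',onz(f,190/6+390,118/6+185,.012), onz(g,103/6+345,330/6+130,.012))
print('grip top',onz(f,300/6+390,266/6+185,.2),onz(g,232/6+345,40/6+130,.2))
print('grip bot',onz(f,238/6+390,256/6+185,.156),onz(g,226/6+345,122/6+130,.156))
for n,p,r in(('rack t',[(310,200),(331,200),(329,270),(309,270)],f),):
    quad(r,p,(0,0),1,.1,n)
E
python3 m.py
```

```text
base top [[0.5918, -0.2427], [0.5747, -0.3478], [0.4468, -0.3263], [0.4648, -0.2209]] c [ 0.5195 -0.2844  0.012 ]
[(0.1065, -99.3), (0.1297, 170.4), (0.1069, 80.3), (0.1289, -9.8)]
bath outer top [[0.4877, 0.3309], [0.4789, 0.1858], [0.3667, 0.1927], [0.3795, 0.3384]] c [0.4282 0.2619 0.08  ]
[(0.1453, -93.5), (0.1124, 176.5), (0.1462, 85.0), (0.1085, -4.0)]
mouth top [[0.4716, 0.3184], [0.465, 0.2012], [0.3857, 0.2103], [0.3934, 0.3224]] c [0.4289 0.2631 0.08  ]
[(0.1173, -93.2), (0.0797, 173.5), (0.1124, 86.1), (0.0783, -2.9)]
bath outer sc [[0.4712, 0.1888], [0.3646, 0.1975], [0.3774, 0.3426], [0.4826, 0.3366]] c [0.4239 0.2664 0.08  ]
[(0.1069, 175.3), (0.1457, 84.9), (0.1053, -3.3), (0.1482, -94.4)]
mouth sc [[0.4575, 0.21], [0.3868, 0.2115], [0.4016, 0.3222], [0.4622, 0.3179]] c [0.427  0.2654 0.08  ]
[(0.0707, 178.8), (0.1116, 82.4), (0.0608, -4.1), (0.108, -92.5)]
base sc [[0.5567, -0.3307], [0.4414, -0.3142], [0.4592, -0.2069], [0.5872, -0.235]] c [ 0.5112 -0.2717  0.012 ]
[(0.1165, 171.9), (0.1087, 80.6), (0.131, -12.4), (0.1004, -107.7)]
post top [ 0.56703853 -0.29006172  0.159     ] [ 0.56025281 -0.28079636  0.159     ]
post base [ 0.56461388 -0.29164963  0.012     ] [ 0.56818074 -0.2954726   0.012     ]
grip top [ 0.50418851 -0.28535065  0.2       ] [ 0.50433556 -0.28414571  0.2       ]
grip bot [ 0.50609172 -0.27417995  0.156     ] [ 0.5043046  -0.28450338  0.156     ]
rack t [[0.5702, 0.0152], [0.571, -0.0387], [0.3933, -0.0358], [0.3924, 0.0149]] c [ 0.4817 -0.0111  0.1   ]
[(0.0539, -89.2), (0.1777, 179.1), (0.0508, 91.0), (0.1779, 0.1)]
```

```bash
cat > d.py <<'E'
import sys
from h import *
from scipy.spatial.transform import Rotation as R
s=arm.get_state();x,y,z,yaw=map(float,sys.argv[1:5])
R0=R.from_euler('xyz',s['ee_rot']);T=R.from_euler('xyz',[np.pi,0,np.radians(yaw)])
print('t',s['t'],np.round(s['eef_pos'],4),np.round(np.degrees(s['ee_rot']),2),s['width'],np.round(s['force'],2))
print('shift',np.round(R0.inv().apply(np.array([x,y,z])-s['eef_pos'])/.25,3),'turn',np.round(np.degrees((R0.inv()*T).as_rotvec())/45,3))
E
python3 d.py .504 -.282 .27 170.2
```

```text
t 0.2 [ 0.257  -0.6238  0.226 ] [ 1.7994e+02 -1.0000e-02 -1.5761e+02] 0.08757120230513495 [ 0.7   0.23 -0.07]
shift [-1.434  0.888 -0.175] turn [ 0.001 -0.001  0.715]
```

>>> jog_arm(steps=[[[0,-0.2,0.1,-0.25,0,0,0.1],[0,-0.75,0.46,-0.25,0,0,0.36],[0,-0.75,0.46,-0.25,0,0,0.36],[0,-0.75,0.46,-0.25,0,0,0.5],[0,-0.75,0.46,-0.25,0,0,0.715],[0,-0.75,0.46,-0.25,0,0,0.715],[0,-0.75,0.46,-0.25,0,0,0.715]]], newtons=30)

```text
t: 0.9
eef_pos: [0.3873, -0.4456, 0.2894]
ee_rot: [-3.141, 0.001, 2.974]
force: [0.4, -0.6, -0.2]
width: 0.0875
gripper_force: 0.0
```

```bash
python3 d.py .504 -.282 .26 170.2
```

```text
t 0.9 [ 0.3873 -0.4456  0.2894] [-1.7999e+02  3.0000e-02  1.7039e+02] 0.0875468669879373 [ 0.41 -0.64 -0.21]
shift [-0.351  0.723  0.118] turn [-0.     0.001  0.004]
```

>>> jog_arm(steps=[[[0,-0.351,0.723,0.1,0,0,0.004],[0,-0.351,0.723,0.118,0,0,0.004],[0,-0.351,0.723,0.118,0,0,0.004],[0,-0.351,0.723,0.118,0,0,0.004],[0,-0.351,0.723,0.118,0,0,0.004],[0,-0.351,0.723,0.118,0,0,0.004]]])

```text
t: 1.5
eef_pos: [0.5039, -0.283, 0.2587]
ee_rot: [-3.142, -0.002, 2.97]
force: [0.6, -0.0, 0.1]
width: 0.0876
gripper_force: 0.0
```

```bash
python3 d.py .504 -.282 .163 170.2
python3 - <<'E'
from h import *
s=grab('scene')['color'];t=grab('top')['color']
r=lambda i,x,y,w,h,k:cv2.resize(i[y:y+h,x:x+w],None,fx=k,fy=k,interpolation=cv2.INTER_CUBIC)
cv2.imwrite('pics/pre.png',np.hstack([r(s,345,100,80,110,5),r(t,390,185,70,110,5)])[:,:,::-1])
E
```

```text
t 1.5 [ 0.5039 -0.283   0.2587] [-1.800e+02 -1.000e-01  1.702e+02] 0.08755257214758151 [ 0.63 -0.03  0.09]
shift [-0.     0.004  0.383] turn [-0.    -0.002 -0.   ]
```

View pics/pre.png

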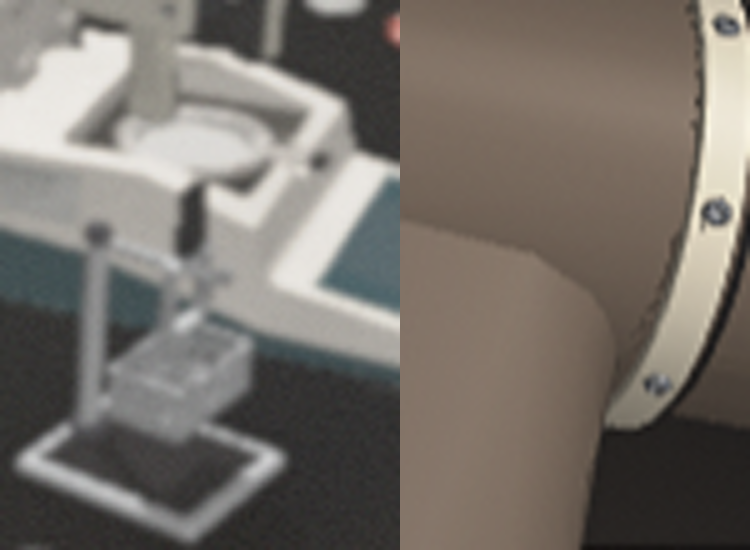

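The crop shows the basket still hanging, with its grip at crop (192,215), full (383,143). One finger hangs above it at (376,118) and the top view is blocked by the arm. I'm going down, then closing.

>>> jog_arm(steps=[[[0,0,0.004,0.15,0,0,0],[0,0,0.004,0.25,0,0,0],[0,0,0.004,0.32,0,0,0],[0,0,0.004,0.37,0,0,0],[0,0,0.004,0.383,0,0,0],[0,0,0.004,0.383,0,0,0]]])

```text
t: 2.2
eef_pos: [0.5038, -0.283, 0.164]
ee_rot: [-3.141, -0.0, 2.967]
force: [1.3, 0.2, 0.3]
width: 0.0873
gripper_force: 0.0
```

```bash
python3 d.py .504 -.282 .163 170.2
python3 - <<'E'
from h import *
s=grab('scene')['color']
r=lambda i,x,y,w,h,k:cv2.resize(i[y:y+h,x:x+w],None,fx=k,fy=k,interpolation=cv2.INTER_CUBIC)
cv2.imwrite('pics/low.png',r(s,345,100,80,110,5)[:,:,::-1])
E
```

```text
t 2.2 [ 0.5038 -0.283   0.164 ] [-1.7999e+02 -1.0000e-02  1.6999e+02] 0.0873352722999159 [1.34 0.15 0.34]
shift [-0.     0.004  0.004] turn [-0.    -0.    -0.005]
```

View pics/low.png

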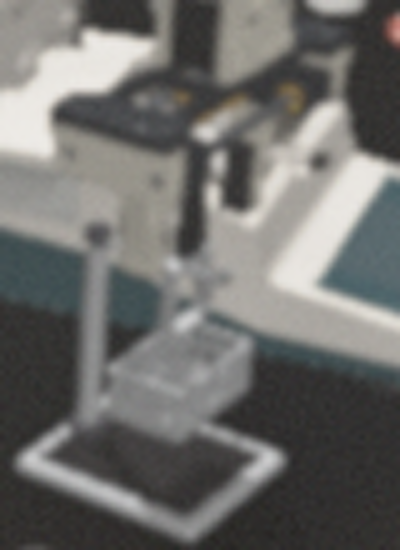

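The gripper is down. The grip (crop 192,215) sits midway between the near finger (~150) and the far finger (~236), so I'm closing.

>>> jog_arm(steps=[[[255,0,0,0,0,0,0],[255,0,0,0,0,0,0],[255,0,0,0,0,0,0],[255,0,0,0,0,0,0],[255,0,0,0,0,0,0],[255,0,0,0,0,0,0],[255,0,0,0,0,0,0],[255,0,0,0,0,0,0]]], newtons=40)

```text
t: 3.05
eef_pos: [0.504, -0.2821, 0.1638]
ee_rot: [3.142, -0.0, 2.968]
force: [0.1, -0.7, 0.5]
width: 0.0292
gripper_force: 0.0
```

>>> jog_arm(steps=[[[255,0,0,0,0,0,0],[255,0,0,0,0,0,0],[255,0,0,0,0,0,0],[255,0,0,0,0,0,0]]])

```text
t: 3.45
eef_pos: [0.5041, -0.2821, 0.1639]
ee_rot: [3.142, 0.0, 2.968]
force: [-0.2, -0.1, 0.5]
width: 0.0216
gripper_force: 40.0
```

>>> jog_arm(steps=[[[255,0,0,-0.03,0,0,0],[255,0,0,-0.06,0,0,0],[255,0,0,-0.076,0,0,0],[255,0,0,-0.076,0,0,0],[255,0,0,-0.076,0,0,0]]])

```text
t: 3.95
eef_pos: [0.504, -0.2821, 0.1829]
ee_rot: [3.141, 0.0, 2.968]
force: [0.6, 0.6, -1.7]
width: 0.0219
gripper_force: 40.0
```

Run:
```python
from h import *
s=grab('scene')['color']
cv2.imwrite('pics/lift.png',cv2.resize(s[100:210,345:425],None,fx=5,fy=5,interpolation=cv2.INTER_CUBIC)[:,:,::-1])
```

```text
(no output)
```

View pics/lift.png

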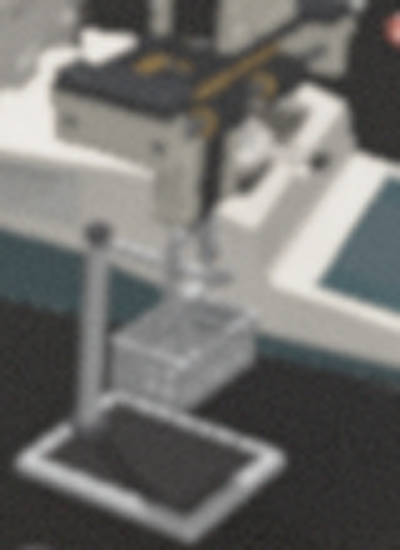

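The basket has risen with the gripper (box now about 25 crop px higher), and the force reads its 1.6 N weight with no hook contact. I'll draw it off along tool +x.

>>> jog_arm(steps=[[[255,0.04,0,0,0,0,0],[255,0.1,0,0,0,0,0],[255,0.16,0,0,0,0,0],[255,0.22,0,0,0,0,0],[255,0.25,0,0,0,0,0],[255,0.25,0,0,0,0,0],[255,0.25,0,0,0,0,0]]])

```text
t: 4.7
eef_pos: [0.4427, -0.2715, 0.1833]
ee_rot: [-3.141, 0.001, 2.968]
force: [0.0, -1.0, -1.0]
width: 0.0215
gripper_force: 40.0
```

```bash
python3 d.py .45 -.011 .285 170.2
```

```text
t 4.7 [ 0.4427 -0.2715  0.1833] [-1.7999e+02  7.0000e-02  1.7004e+02] 0.021493522432102254 [ 0.04 -0.97 -0.99]
shift [ 0.151  1.031 -0.407] turn [-0.     0.001 -0.003]
```

>>> jog_arm(steps=[[[255,0,0,-0.12,0,0,0],[255,0,0,-0.27,0,0,0],[255,0,0,-0.38,0,0,0],[255,0,0.04,-0.407,0,0,0],[255,0.04,0.14,-0.407,0,0,0],[255,0.06,0.26,-0.407,0,0,0],[255,0.08,0.38,-0.407,0,0,0],[255,0.1,0.46,-0.407,0,0,0]]])

```text
t: 5.5
eef_pos: [0.4378, -0.1519, 0.2839]
ee_rot: [3.141, -0.001, 2.968]
force: [1.0, 0.4, -1.5]
width: 0.0216
gripper_force: 40.0
```

```bash
python3 d.py .45 -.011 .285 173; python3 d.py .4275 .12 .285 175.8
```

```text
t 5.5 [ 0.4378 -0.1519  0.2839] [ 1.7998e+02 -4.0000e-02  1.7006e+02] 0.02164132945523494 [ 1.01  0.37 -1.54]
shift [ 0.049  0.564 -0.004] turn [ 0.    -0.001 -0.065]
t 5.5 [ 0.4378 -0.1519  0.2839] [ 1.7998e+02 -4.0000e-02  1.7006e+02] 0.02164132945523494 [ 1.01  0.37 -1.54]
shift [ 0.228  1.064 -0.004] turn [ 0.    -0.001 -0.128]
```

>>> jog_arm(steps=[[[255,0.02,0.1,0,0,0,0],[255,0.04,0.22,0,0,0,-0.02],[255,0.06,0.36,0,0,0,-0.04],[255,0.08,0.5,0,0,0,-0.06],[255,0.1,0.64,0,0,0,-0.08],[255,0.14,0.78,0,0,0,-0.1],[255,0.18,0.9,0,0,0,-0.12],[255,0.2,0.97,0,0,0,-0.128]]])

```text
t: 6.3
eef_pos: [0.43, 0.0961, 0.2839]
ee_rot: [-3.142, -0.001, 3.07]
force: [-0.3, 0.3, -1.5]
width: 0.0217
gripper_force: 40.0
```

```bash
python3 d.py .4275 .264 .285 175.8
```

```text
t 6.3 [0.43   0.0961 0.2839] [-1.8000e+02 -4.0000e-02  1.7592e+02] 0.021668066199375082 [-0.3   0.31 -1.54]
shift [ 0.058  0.669 -0.005] turn [-0.    -0.001  0.003]
```

>>> jog_arm(steps=[[[255,0.01,0.08,0,0,0,0],[255,0.02,0.2,0,0,0,0],[255,0.03,0.34,0,0,0,0],[255,0.04,0.48,0,0,0,0],[255,0.05,0.6,0,0,0,0],[255,0.058,0.669,0.05,0,0,0],[255,0.058,0.669,0.15,0,0,0],[255,0.058,0.669,0.15,0,0,0]]])

```text
t: 7.1
eef_pos: [0.4262, 0.2606, 0.2427]
ee_rot: [-3.136, -0.005, 3.069]
force: [-0.2, -1.0, -1.0]
width: 0.0218
gripper_force: 40.0
```

```bash
python3 d.py .4275 .264 .21 175.8
python3 - <<'E'
from h import *
f=grab('scene');t=grab('top');s=f['color']
print(proj(f,[.4275,.264,.14]))
r=lambda i,x,y,w,h,k:cv2.resize(i[y:y+h,x:x+w],None,fx=k,fy=k,interpolation=cv2.INTER_CUBIC)
cv2.imwrite('pics/over.png',np.hstack([r(s,250,215,120,145,4),r(t['color'],180,200,75,145,4)])[:,:,::-1])
E
```

```text
t 7.1 [0.4262 0.2606 0.2427] [-179.7    -0.3   175.81] 0.021772831439194312 [-0.17 -1.03 -1.04]
shift [-0.005  0.014  0.131] turn [-0.007 -0.007  0.   ]
(np.float64(310.5066789947243), np.float64(279.0691923640782))
```

View pics/over.png

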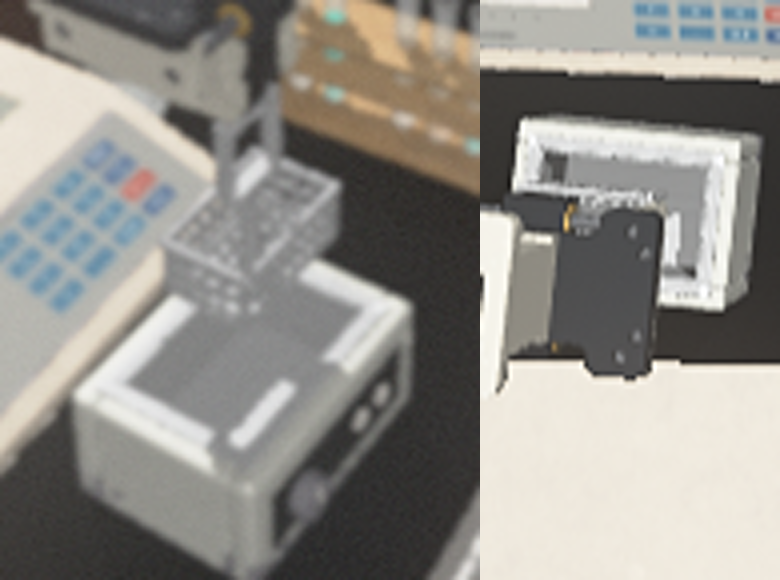

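The scene crop shows the basket level above the bath. Its rim corners are at crop (340,185), (248,278), (165,240) and (270,153); the arm half hides the top view. I'll check the basket's centre and yaw from these corners.

Run:
```python
from h import *
exec(open('m.py').read().split('# -0.5')[0].split('\n',2)[2])
f=grab('scene')
for z in(.167,.172): quad(f,[(340,185),(248,278),(165,240),(268,153)],(250,215),4,z,'rim')
```

```text
rim [[0.3957, 0.2212], [0.4031, 0.299], [0.4506, 0.2963], [0.4389, 0.2174]] c [0.4221 0.2585 0.167 ]
[(0.0781, 84.5), (0.0476, -3.2), (0.0797, -98.5), (0.0433, 175.1)]
rim [[0.3931, 0.2262], [0.4005, 0.3033], [0.4476, 0.3007], [0.4359, 0.2224]] c [0.4193 0.2631 0.172 ]
[(0.0775, 84.5), (0.0472, -3.2), (0.0791, -98.5), (0.043, 175.1)]
```

```bash
python3 d.py .429 .265 .21 175.5
```

```text
t 7.25 [0.4285 0.2613 0.2474] [-1.7997e+02  2.0000e-02  1.7579e+02] 0.021946451838190505 [-0.02  0.34 -1.35]
shift [-0.001  0.015  0.15 ] turn [-0.001  0.     0.006]
```

>>> jog_arm(steps=[[[255,-0.002,0.007,0.03,0,0,0],[255,-0.006,0.015,0.08,0,0,0],[255,-0.006,0.015,0.12,0,0,0],[255,-0.006,0.015,0.15,0,0,0],[255,-0.006,0.015,0.15,0,0,0],[255,-0.006,0.015,0.15,0,0,0],[255,-0.006,0.015,0.15,0,0,0]]])

```text
t: 7.95
eef_pos: [0.4303, 0.2654, 0.2099]
ee_rot: [3.141, 0.0, 3.068]
force: [0.1, 0.1, -0.3]
width: 0.0218
gripper_force: 40.0
```

```bash
python3 d.py .43 .265 .21 175.8
python3 - <<'E'
from h import *
s=grab('scene')['color']
cv2.imwrite('pics/final.png',cv2.resize(s[215:360,250:370],None,fx=4,fy=4,interpolation=cv2.INTER_CUBIC)[:,:,::-1])
E
```

```text
t 7.95 [0.4303 0.2654 0.2099] [1.7997e+02 3.0000e-02 1.7580e+02] 0.02180904383709934 [ 0.12  0.07 -0.32]
shift [ 0.001 -0.002 -0.   ] turn [ 0.001  0.001 -0.   ]
```

View pics/final.png

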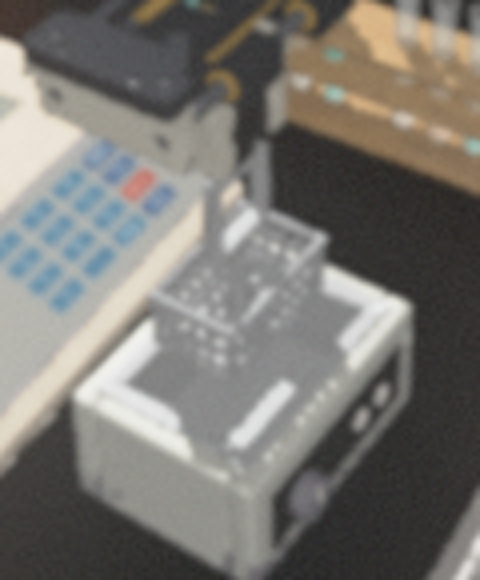

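Final crop: the basket is level over the mouth and clear of the rim, with rim corners at (327,240), (238,332) and (150,290). One centre check before handing in.

Run:
```python
from h import *
f=grab('scene')
print(onz(f,250+238.5/4,215+265/4,.134));s=arm.get_state();print(s['force'],s['gripper_force'],np.abs(s['qd']).max())
```

```text
[0.42919091 0.26482649 0.134     ]
[-0.12307005  0.56936611 -0.75796072] 39.970024824142456 0.0015159053423333137
```

Measured this way, the basket's centre is (0.429, 0.265); the mouth measured (0.427–0.429, 0.263–0.265).

```bash
python3 -c "
from station import arm
print(arm.job_done())"
```

```text
the job is handed in; nothing more can be done
None
```

I handed the job in with the basket held level about 22 mm above the bath mouth, centred to within about 2 mm and square to it by my camera measurements; no verdict came back.

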